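# Reset a tripped breaker on the test-cell supply console

## Task

The circuit breaker whose toggle stands half-way has tripped. First turn the red load isolator to OFF; then reset that breaker by pushing its toggle towards OFF until you feel it latch, without forcing it against its stop, and switch it ON. Leave the isolator at OFF, the other two breakers ON, and do not disturb the other things on the bench.

Things in the scene. Friction and masses are not known exactly. Their poses are not given: they have to be found in the camera images.
- console: Fixed supply console, dark slate box with an ivory sloping panel facing the robot, 470 wide (y), 320 deep (x). Origin: centre of its underside. x level, from the low front edge (robot side) to the tall back; y left. The panel rises at 20 deg from x = -160, z = 55 mm to x = 110, z = 153 mm. On it, from the left: the red isolator, then three equal black breakers 98 mm apart. Up the slope is ON, down (to the robot) OFF.
- tripped_breaker: The tripped breaker (fixed), in any of the three places: black nose 136 mm long up the slope, 84 wide, 10 mm out of the panel, with a boss 80 x 50 mm, 18 mm out of the panel, round the toggle; red mark on the ON side, green on the OFF side. Origin: on the panel surface, in the middle of the nose, on the toggle's hinge axis, which is its y axis; axes parallel to the console's.
- tripped_toggle (a joint): Its toggle's angle (rad). 0: square out of the panel; + leans up the slope to ON (stop at 0.48), - down to OFF. Tripped (the start) it stands between -0.06 and 0.17 and springs back there (2 to 5 N at the cap) from both sides, even from the ON stop. Pushed far to OFF it stiffens (10 to 20 N at the cap), gives way and latches. Once latched it is over-centre, rests at OFF or ON; 2 to 8 N moves it.
- tripped_toggle_top (a point): Top centre of the tripped toggle, 75 mm from its hinge axis: grey stem 26 wide (y), 12 thick, light cap 36 wide (y), 16 thick (along the stroke), 14 tall. Where it latches differs from breaker to breaker and cannot be seen, only felt: it gives way, and 4 to 8 mm of cap travel further on is its hard OFF stop. Pressed with more than 50 N it would break.
- live_a_breaker: A healthy breaker, same shape, origin and axes as tripped_breaker.
- live_b_breaker: The other healthy breaker, same shape, origin and axes as tripped_breaker.
- live_a_toggle (a joint): Toggle of healthy breaker a, shaped as the tripped one. 0: ON (the start, leaning up the slope, on its stop); negative: swung down the slope towards OFF. Over-centre: 2 to 4 N at the cap moves it off.
- live_b_toggle (a joint): Toggle of healthy breaker b, as live_a_toggle; 0 is ON (the start).
- isolator (a joint): Angle of the red rotary load isolator (rad). 0: ON, bar pointing up the slope to the red mark (the start). 1.571: OFF, bar along the panel's width, its white line to the left (+y of the console) at the green mark. Turns anticlockwise, looking at the panel, to OFF. Stops at both ends; an over-centre spring (up to 0.25 N m) holds it there and takes it on once past 0.785.
- isolator_grip (a point): On the isolator's axis (square to the panel), on its red bar, 42 mm out of the panel. Bar 78 mm long, 17 wide, from 18 to 54 mm out of the panel, on a disc 68 mm across (top 18 mm out) and a yellow plate 96 x 96 mm. Axes: z out of the panel, x along the bar to the end with the white line.
- cell_a: Bystander: capped glass test cell, 74 mm diameter, 92 mm tall without its stub tubes; origin at the centre of its underside.
- cell_b: Bystander: a second capped glass test cell, as cell_a.
- beaker: Bystander: open glass beaker, 76 mm diameter, 95 mm tall; origin at the centre of its underside.
- multimeter: Bystander: orange hand multimeter lying on its back, 175 x 84 x 38 mm, dial on top; origin at the centre of its underside.
- sample_tube: Bystander: clear tube with a blue cap lying on the bench, 115 mm long; origin under its middle.
- screwdriver: Bystander: screwdriver, 190 mm, yellow handle, lying in front of the console.
- parts_tray: Bystander: blue open tray, 150 x 100 x 35 mm; origin at the centre of its underside.
- battery_clip: Bystander: red spring clip for a battery post, 140 mm long, lying on the bench.

How it is judged:
On the way, in this order (a step that is already met when the one before it is completed fails the run):
1. the load isolator is turned to OFF (value of joint isolator above 1.4 rad), for 0.2 s.
2. the tripped breaker's toggle is pushed to OFF (value of joint tripped_toggle below -0.28 rad), for 0.1 s.
3. the breaker is switched ON (value of joint tripped_toggle above 0.42 rad), for 0.2 s.
At the end, for the whole second after the job is handed in: The isolator rests at OFF (above 1.4 rad), the reset breaker rests at ON (tripped_toggle above 0.42 rad), both healthy breakers are still ON (above -0.06 rad), and every bystander is within 30 mm of where it stood (value of joint isolator above 1.4 rad and value of joint tripped_toggle above 0.42 rad and value of joint each of live_a_toggle, live_b_toggle above -0.06 rad and distance of each of cell_a, cell_b, beaker, multimeter, sample_tube, screwdriver, parts_tray, battery_clip from where it was at the start of the episode below 0.03 m); the robot touches nothing.
It fails at once if a toggle or nose of the tripped breaker is pressed with more than 50 N (contact force between tripped_breaker and the fingers above 50 N or contact force between tripped_breaker and the arm above 50 N).
It fails at once if the breaker is reset while the load isolator is still ON (value of joint tripped_toggle below -0.28 rad and value of joint isolator below 0.8 rad).
It fails at once if a healthy breaker is switched off (value of joint any of live_a_toggle, live_b_toggle below -0.2 rad).
It fails at once if a bystander is disturbed (moved by more than 30 mm) (distance of any of cell_a, cell_b, beaker, multimeter, sample_tube, screwdriver, parts_tray, battery_clip from where it was at the start of the episode above 0.03 m).
It also fails if it takes over 61 s, if anything falls off the work surface, if the arm or the gripper's body presses on something with over 40 N, if the wrist force passes 120 N, or if a joint passes its speed limit or range.

## Robot

A 6-joint arm with a two-finger parallel gripper is mounted at the origin on the work surface. World frame = base frame: x ahead of the robot, y to its left, z up, the work surface at z = 0. Lengths are in m, angles in rad, forces in N, time in s.
With the tool pointing down it reaches from about 0.25 to 0.8 m from the base axis. Payload 3.9 kg.
Tool frame: the origin (TCP) lies where the fingers leave the gripper's body, on its centre line; the fingertips stand 73 mm ahead of it and the grasp point (between the pads) lies 54 mm ahead of it; z points along the fingers, y is the direction in which the jaws open and shut (so a half turn about z gives the same grasp; the last joint's range is limited). The gripper opens to 85 mm and grips with 20 to 120 N. Pads are 22 mm wide; open, the fingers measure 114 mm over their backs; the gripper's body (76 mm by 85 mm) begins 54 mm behind the grasp point. The pads swing forward as they close: fully open they stand 13 mm farther back than shut.
Start: joints at [-1.137, 0.26, -0.138, 1.173, 0, 1.571], TCP at [0.221, -0.476, 0.304] pointing down, gripper open.
Joint ranges: [-2.78, 2.78], [-0.83, 1.72], [-1.28, 1.37], [-1.9, 2.12], [-1.57, 1.48], [-3.14, 3.14]. Speed limits (rad/s): [2.57, 2.57, 3.14, 3.14, 3.14, 3.14].

## Interface

Orientations are given as a 3x3 rotation matrix whose columns are the frame's x, y, z axes.
In Python, from plant import readout, imaging, arm gives the robot as it stands. The module is installed in compiled form; this text tells all that it offers.
- The arm moves only by the shell command python3 -m crank 'ROWS' [FORCE]. ROWS is JSON, a list of rows, each a list of 3 entries, a list of its own where there are three numbers: the turn, a rotation vector about the tool's x, y, z in units of 5 degrees (1.0 is 5 degrees), then the shift along the tool's x, y, z in mm, then the closure, from 0 (fully open) to 1 (shut). In form: [[[ax, ay, az], [dx, dy, dz], jaw], ...]. A call has 1 to 10 rows; each row is the pose to reach, as a shift and turn from the pose measured when the call began, along the tool's axes at that moment; what a row does not reach only later rows make up. A row lasts 1/8 s, in which the tool goes at most 62.5 mm and 10.7 degrees, less where a joint would pass 70% of its speed; a pose out of reach is approached as far as the arm can. A call with a gripper value outside its range is refused whole. The fingers move at their own pace and stop on an object; FORCE is the grip in N (left out, the last holds). Time passes only in rows, so rows that repeat a pose let the fingers close. It gives the time, the measured TCP pose, the force and the opening at its end, in the units of the state.
- readout.read_state(): the state, without advancing time (a new reading comes with each control period).
- imaging.read_camera(name): name is "side" or "top" or "wrist"; returns a dict with "image" (420x560x3 uint8, red, green, blue), "camera_matrix" (3x3 intrinsics, pixels), "k1" (the pictures are not rectified: a ray, as slopes to the right and down, at radius r is drawn at 1 + k1 r^2 times it, then the intrinsics apply), "world_to_cam" (4x4, takes a point from world to camera coordinates). Camera axes: x right, y up, looking along -z (the intrinsics and any distortion apply to the point x, -y, -z); pixel columns grow to the right and rows downward; lengths in m; the calibration is good to about 2 mm. A picture is of the moment at which its call begins. There is no depth.
- arm.job_done(): hands the job in, once; it reports no verdict.
The state is a dict: "clock": time; "joint_positions": joint angles; "joint_velocities": joint speeds; "effort": joint torques, N m; "tcp_pos": TCP position; "eef_rot": TCP orientation; "force": force on the tool from outside, world axes, zero at the start; "ft_torque": the same for the moment, N m; "width": finger opening in m.
Only numpy, scipy, OpenCV 4.12 (cv2) and the standard library are available. Lean on these libraries where they do the work, as an engineer would, in place of code of your own. Each camera call takes 0.05 s, during which the arm holds its last target.

## Working session

There is one attempt and no reset: what is moved stays moved. The work goes in short steps, Python scripts to look and compute and a shell command to move; the robot and the scene stay as the last step left them, time stands still between calls to the robot, and variables do not carry over. Pictures are saved under pics/ and viewed, and the job is handed in when it is done.

```bash
mkdir -p pics; ls
python3 - <<'E'
from plant import readout, imaging
import cv2
s=readout.read_state()
for k,v in s.items(): print(k,v)
for n in ("side","top","wrist"):
    c=imaging.read_camera(n); cv2.imwrite(f"pics/{n}0.png",c["image"][:,:,::-1])
    print(n,c["camera_matrix"].tolist(),c["k1"],c["world_to_cam"].round(4).tolist())
E
```

```text
pics
clock 0.0
joint_positions [-1.13702709e+00  2.60689194e-01 -1.39395837e-01  1.17270883e+00
 -1.51995504e-05  1.57077605e+00]
joint_velocities [ 0.00124347 -0.0005165   0.0020837   0.00021792 -0.00106934 -0.00269279]
effort [ 3.34763521e-03 -4.05679286e+01  2.53921723e+01  1.85995566e-02
  5.26702697e-04 -2.77144196e-06]
tcp_pos [ 0.22041829 -0.47587809  0.30305193]
eef_rot [[ 9.07379476e-01  4.20311501e-01 -8.53343065e-04]
 [ 4.20312367e-01 -9.07377679e-01  1.80614956e-03]
 [-1.51590186e-05 -1.99753368e-03 -9.99998005e-01]]
force [ 0.07007862 -0.12517955 -0.4981861 ]
ft_torque [-0.01459555  0.01800276  0.01448294]
width 0.08554273325846533
side [[499.06168172625803, 0.0, 284.84360949681223], [0.0, 499.06168172625803, 215.78937434591978], [0.0, 0.0, 1.0]] -0.08535174732737583 [[0.959, -0.2827, -0.0183, -0.4543], [0.1977, 0.6218, 0.7578, -0.2307], [-0.2028, -0.7304, 0.6523, -1.3262], [0.0, 0.0, 0.0, 1.0]]
top [[529.6603349266189, 0.0, 266.9829709346276], [0.0, 529.6603349266189, 206.75254124441466], [0.0, 0.0, 1.0]] -0.20711192413770882 [[-0.0094, -0.9999, 0.0061, 0.049], [0.9794, -0.008, 0.2019, -0.5268], [-0.2018, 0.0079, 0.9794, -1.5108], [0.0, 0.0, 0.0, 1.0]]
wrist [[306.26288230314265, 0.0, 277.44355652947], [0.0, 306.26288230314265, 206.53024536655596], [0.0, 0.0, 1.0]] -0.06989917947696024 [[0.4211, -0.907, -0.0019, -0.5245], [0.8669, 0.4031, -0.2932, 0.0387], [0.2667, 0.1218, 0.9561, -0.379], [0.0, 0.0, 0.0, 1.0]]
```

View pics/top0.png

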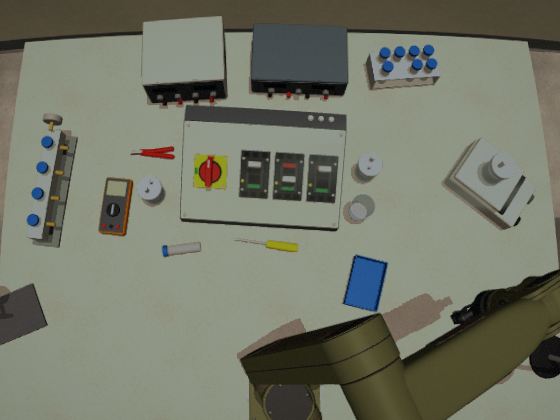

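View pics/side0.png

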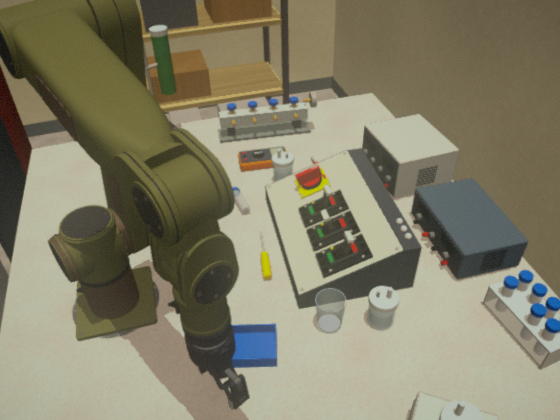

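View pics/wrist0.png

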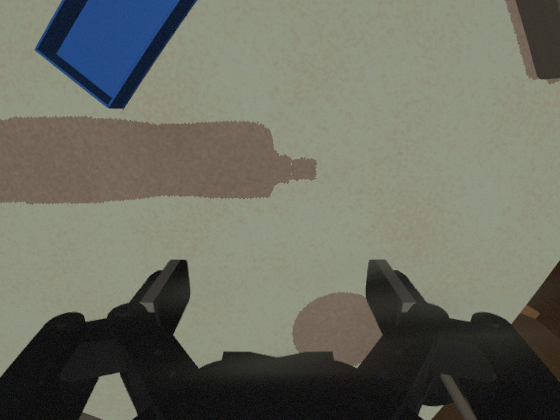

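Run:
```python
import cv2
t=cv2.imread("pics/top0.png")[95:240,170:360]
cv2.imwrite("pics/topz.png",cv2.resize(t,None,fx=4,fy=4,interpolation=cv2.INTER_CUBIC))
t=cv2.imread("pics/side0.png")[145:305,255:425]
cv2.imwrite("pics/sidez.png",cv2.resize(t,None,fx=3.7,fy=3.7,interpolation=cv2.INTER_CUBIC))
```

```text
(no output)
```

View pics/topz.png

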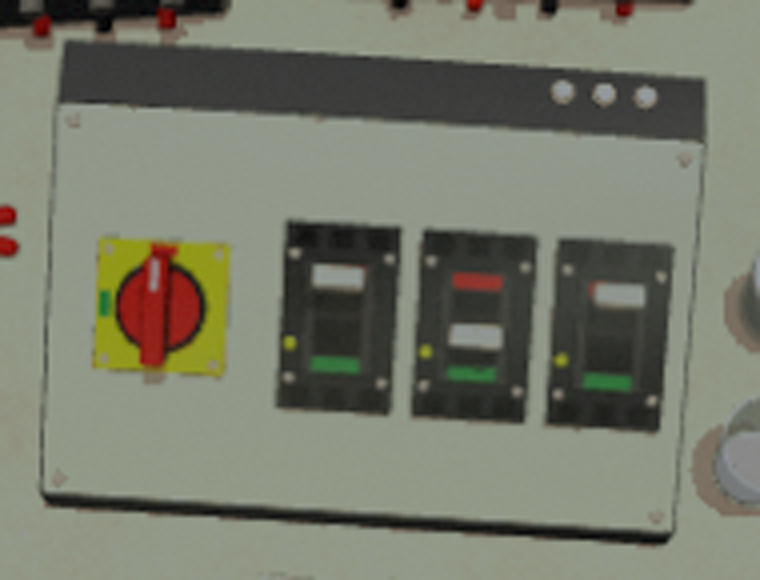

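View pics/sidez.png

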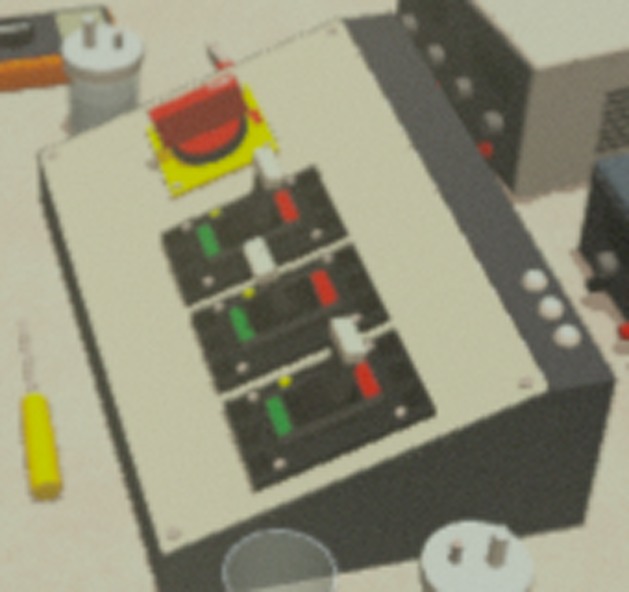

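```bash
cat > h.py <<'E'
import numpy as np, cv2
from plant import readout, imaging
def ray(c,p):
    u=cv2.undistortPoints(np.array([[p]],float),c["camera_matrix"],np.array([c["k1"],0,0,0,0.]))[0,0]
    W=c["world_to_cam"]; R=W[:3,:3]; o=-R.T@W[:3,3]
    d=R.T@np.array([u[0],-u[1],-1]); return o,d/np.linalg.norm(d)
def onz(c,p,z):
    o,d=ray(c,p); return o+d*(z-o[2])/d[2]
def tri(rs):
    A=0;b=0
    for o,d in rs:
        P=np.eye(3)-np.outer(d,d);A=A+P;b=b+P@o
    x=np.linalg.solve(A,b); return x,[round(1e3*np.linalg.norm((np.eye(3)-np.outer(d,d))@(x-o)),1) for o,d in rs]
def proj(c,X):
    W=c["world_to_cam"];q=W[:3,:3]@X+W[:3,3];u=np.array([q[0],-q[1]])/-q[2]
    u=u*(1+c["k1"]*(u@u));K=c["camera_matrix"];return K[:2,:2]@u+K[:2,2]
E
python3 - <<'E'
from h import *
T=imaging.read_camera("top");S=imaging.read_camera("side")
zt=lambda x,y:((x+.5)/4+170-.5,(y+.5)/4+95-.5)
zs=lambda x,y:((x+.5)/3.7+255-.5,(y+.5)/3.7+145-.5)
F={"FL":((43,493),(42,152),.055),"FR":((672,532),(163,552),.055),"BL":((60,102),(340,19),.153),"BR":((705,141),(547,380),.153),
"plateFL":((93,370),(172,196),0),"plateBR":((230,243),(248,83),0),
"b1FL":((276,409),(162,235),0),"b2FL":((411,415),(190,309),0),"b3FL":((546,427),(224,402),0),"b3FR":((660,430),(256,491),0),"b3BR":((673,244),(436,411),0),
"cap1":((338,276),(268,160),0),"cap2":((475,335),(258,252),0),"cap3":((619,294),(348,335),0)}
for k,(a,b,z) in F.items():
    X,e=tri([ray(T,zt(*a)),ray(S,zs(*b))]); print(k,X.round(4),e, onz(T,zt(*a),z).round(4) if z else '',onz(S,zs(*b),z).round(4) if z else '')
E
```

```text
FL [0.4976 0.3001 0.0557] [np.float64(2.2), np.float64(2.2)] [0.4955 0.3003 0.055 ] [0.5001 0.3013 0.055 ]
FR [ 0.463  -0.1628  0.0555] [np.float64(0.5), np.float64(0.5)] [ 0.4625 -0.1628  0.055 ] [ 0.4636 -0.1624  0.055 ]
BL [0.7644 0.2807 0.1525] [np.float64(0.1), np.float64(0.1)] [0.764  0.2806 0.153 ] [0.7641 0.2799 0.153 ]
BR [ 0.7281 -0.1827  0.1607] [np.float64(0.2), np.float64(0.2)] [ 0.7307 -0.1839  0.153 ] [ 0.7328 -0.1758  0.153 ]
plateFL [0.6059 0.2719 0.001 ] [np.float64(4.0), np.float64(4.0)]  
plateBR [0.6375 0.1537 0.1992] [np.float64(3.9), np.float64(3.9)]  
b1FL [0.5525 0.1265 0.0856] [np.float64(1.9), np.float64(1.9)]  
b2FL [0.5447 0.0287 0.0927] [np.float64(1.0), np.float64(1.0)]  
b3FL [ 0.5371 -0.0692  0.0887] [np.float64(2.1), np.float64(2.1)]  
b3FR [ 0.5335 -0.1526  0.0836] [np.float64(0.3), np.float64(0.3)]  
b3BR [ 0.6599 -0.1606  0.1309] [np.float64(0.1), np.float64(0.1)]  
cap1 [0.6235 0.0797 0.1792] [np.float64(0.3), np.float64(0.3)]  
cap2 [ 0.5817 -0.0143  0.175 ] [np.float64(0.2), np.float64(0.2)]  
cap3 [ 0.6104 -0.1148  0.1751] [np.float64(0.1), np.float64(0.1)]
```

```bash
cat >> h.py <<'E'
yaw=-0.077; a20=np.deg2rad(20)
Rc=np.array([[np.cos(yaw),-np.sin(yaw),0],[np.sin(yaw),np.cos(yaw),0],[0,0,1]])
O=np.array([.638,.057,0])
Rp=Rc@np.array([[np.cos(a20),0,-np.sin(a20)],[0,1,0],[np.sin(a20),0,np.cos(a20)]]) # panel: x up slope,y left,z out
P0=O+Rc@np.array([-.160,0,.055])
def pan(X): return Rp.T@(X-P0)
def unpan(q): return P0+Rp@np.array(q,float)
def onp(c,p,h):
    o,d=ray(c,p);n=Rp[:,2];return pan(o+d*((P0+n*h-o)@n)/(d@n))
E
python3 - <<'E'
from h import *
T=imaging.read_camera("top");S=imaging.read_camera("side")
zt=lambda x,y:((x+.5)/4+170-.5,(y+.5)/4+95-.5)
zs=lambda x,y:((x+.5)/3.7+255-.5,(y+.5)/3.7+145-.5)
for n,c,f,L in (("top",T,zt,dict(FL=(43,493,0),FR=(672,532,0),BL=(60,102,0),BR=(705,141,0),pFL=(93,370,3),pFR=(222,378,3),pBR=(230,243,3),pBL=(98,238,3),b1FL=(276,409,10),b1FR=(392,414,10),b1BL=(287,220,10),b2FL=(411,415,10),b2FR=(525,423,10),b2BL=(423,230,10),b2BR=(537,236,10),b3FL=(546,427,10),b3FR=(660,430,10))),
 ("side",S,zs,dict(FL=(42,152,0),FR=(163,552,0),BL=(340,19,0),BR=(547,380,0),pFR=(172,196,3),pBR=(278,148,3),b1FL=(162,235,10),b2FL=(190,309,10),b2FR=(222,394,10),b2BR=(392,325,10),b3FL=(224,402,10),b3BR=(436,411,10)))):
  for k,(x,y,h) in L.items(): print(n,k,(1e3*onp(c,f(x,y),h/1e3)).round(1))
for k,a,b in (("cap1",(338,276),(268,160)),("cap2",(475,335),(258,252)),("cap3",(619,294),(348,335))):
  X,e=tri([ray(T,zt(*a)),ray(S,zs(*b))]);print(k,(1e3*pan(X)).round(1))
E
```

```text
top FL [ -0.8 231.7  -0. ]
top FR [   2.  -232.6   -0. ]
top BL [285.8 232.7  -0. ]
top BR [ 288.1 -233.    -0. ]
top pFL [ 93.2 198.2   3. ]
top pFR [ 93.5 103.5   3. ]
top pBR [191.8 103.2   3. ]
top pBL [189.4 199.3   3. ]
top b1FL [74.4 62.5 10. ]
top b1FR [ 76.5 -21.5  10. ]
top b1BL [211.2  62.7  10. ]
top b2FL [ 76.7 -35.3  10. ]
top b2FR [  76.5 -118.    10. ]
top b2BL [210.5 -34.9  10. ]
top b2BR [ 211.7 -116.6   10. ]
top b3FL [  74.6 -133.4   10. ]
top b3FR [  78.1 -216.1   10. ]
side FL [  3.7 231.3  -0. ]
side FR [   3. -233.   -0.]
side BL [286.  232.3   0. ]
side BR [ 289.4 -225.7    0. ]
side pFR [ 96.2 103.6   3. ]
side pBR [190.6 105.2   3. ]
side b1FL [78.1 56.7 10. ]
side b2FL [ 78.8 -33.7  10. ]
side b2FR [  79.3 -127.8   10. ]
side b2BR [ 210.7 -131.5   10. ]
side b3FL [  78.7 -135.8   10. ]
side b3BR [ 212.2 -220.8   10. ]
cap1 [177.6  21.5  67.6]
cap2 [143.8 -75.5  75.4]
cap3 [ 178.  -173.5   63.1]
```

```bash
cat >> h.py <<'E'
from scipy.spatial.transform import Rotation as Ro
def delta(p,R):
    s=readout.read_state();R0=s["eef_rot"]
    rv=Ro.from_matrix(R0.T@R).as_rotvec()/np.deg2rad(5)
    print("turn",rv.round(2),"shift",(1e3*R0.T@(np.array(p)-s["tcp_pos"])).round(1),"| clock",round(s["clock"],2),"j",s["joint_positions"].round(3),"F",s["force"].round(1),"w",round(s["width"],4))
RA=np.c_[-Rp[:,0],Rp[:,1],-Rp[:,2]]; RB=np.c_[Rp[:,0],-Rp[:,1],-Rp[:,2]]
ISO=(.142,.151)
E
python3 -m crank '[[[0,0,1],[0,0,0],0],[[0,0,1],[0,0,0],0]]'
python3 - <<'E'
from h import *
print(unpan((.142,.151,.096)),unpan((.142,.151,.19)))
delta(unpan((.142,.151,.19)),RA);delta(unpan((.142,.151,.19)),RB)
E
```

```text
clock: 0.6
tcp_pos: [0.2206, -0.4762, 0.3036]
eef_rot: [[0.94, 0.341, -0.0], [0.341, -0.94, 0.001], [-0.0, -0.001, -1.0]]
force: [0.0, 0.4, -0.3]
width: 0.0856
[0.59039393 0.21212168 0.19377735] [0.5583393  0.21459477 0.28210846]
turn [ -5.42  -1.18 -30.72] shift [ 552.8 -534.5   21.8] | clock 0.6 j [-1.137  0.26  -0.138  1.173 -0.     1.657] F [ 0.   0.4 -0.3] w 0.0856
turn [-0.86  3.94  4.81] shift [ 552.8 -534.5   21.8] | clock 0.6 j [-1.137  0.26  -0.138  1.173 -0.     1.657] F [ 0.   0.4 -0.3] w 0.0856
```

```bash
python3 -m crank '[[[0,0,-2],[40,-40,-10],0],[[0,0,-4],[80,-78,-20],0],[[0,0,-6],[120,-117,-20],0],[[0,0,-8],[160,-156,-20],0],[[0,0,-10],[200,-195,-20],0],[[0,0,-12],[240,-234,-20],0],[[0,0,-14],[280,-273,-20],0],[[0,0,-16],[320,-312,-20],0],[[0,0,-18],[360,-350,-20],0],[[0,0,-19],[390,-380,-20],0]]'
python3 - <<'E'
from h import *
delta(unpan((.142,.151,.19)),RA)
E
```

```text
clock: 1.85
tcp_pos: [0.4587, 0.016, 0.324]
eef_rot: [[-0.427, 0.904, 0.001], [0.904, 0.427, 0.001], [0.0, 0.001, -1.0]]
force: [0.2, -0.5, 0.4]
width: 0.0855
turn [ -2.09  -3.62 -11.94] shift [137.  174.9  42.1] | clock 1.85 j [ 3.400e-02  1.380e-01 -2.430e-01  1.189e+00  1.000e-03  1.164e+00] F [ 0.2 -0.5  0.4] w 0.0855
```

```bash
python3 -m crank '[[[-0.4,-0.7,-2.4],[30,40,0],0],[[-0.8,-1.4,-4.4],[60,80,5],0],[[-1.2,-2.1,-6.4],[90,120,15],0],[[-1.6,-2.9,-8.4],[110,150,25],0],[[-2.09,-3.62,-10.4],[137,175,42],0],[[-2.09,-3.62,-11.94],[137,175,42],0],[[-2.09,-3.62,-11.94],[137,175,42],0],[[-2.09,-3.62,-11.94],[137,175,42],0]]'
python3 - <<'E'
from h import *
delta(unpan((.142,.151,.19)),RA)
delta(unpan((.142,.151,.096)),RA)
W=imaging.read_camera("wrist");cv2.imwrite("pics/w1.png",W["image"][:,:,::-1])
print(proj(W,unpan((.142,.151,.054))),proj(W,unpan((.181,.151,.054))),proj(W,unpan((.103,.151,.054))))
E
```

```text
clock: 2.85
tcp_pos: [0.5586, 0.2144, 0.2826]
eef_rot: [[-0.937, 0.079, 0.341], [0.074, 0.997, -0.027], [-0.342, 0.0, -0.94]]
force: [0.9, 0.0, -0.7]
width: 0.0855
turn [-0.01  0.   -0.02] shift [0.5 0.2 0.4] | clock 2.85 j [ 0.436  0.218 -0.308  0.738 -0.169  0.489] F [ 0.9  0.  -0.7] w 0.0855
turn [-0.01  0.   -0.02] shift [ 0.5  0.2 94.4] | clock 2.85 j [ 0.436  0.218 -0.308  0.738 -0.169  0.489] F [ 0.9  0.  -0.7] w 0.0855
[278.38667155 221.68209381] [278.3933728 270.44114  ] [278.37526991 167.40088172]
```

View pics/w1.png

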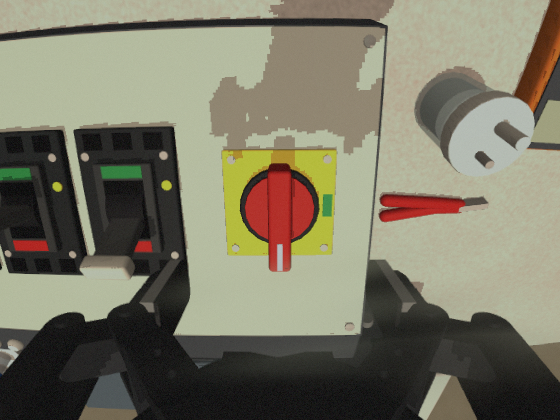

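```bash
python3 -m crank '[[[0,0,0],[0,1,45],0],[[0,0,0],[0,1,80],0],[[0,0,0],[0,1,93],0],[[0,0,0],[0,1,93],0],[[0,0,0],[0,1,93],1],[[0,0,0],[0,1,93],1],[[0,0,0],[0,1,93],1],[[0,0,0],[0,1,93],1],[[0,0,0],[0,1,93],1],[[0,0,0],[0,1,93],1]]' 40
python3 - <<'E'
from h import *
delta(unpan((.142,.151,.096)),RA)
W=imaging.read_camera("wrist");cv2.imwrite("pics/w2.png",W["image"][:,:,::-1])
E
```

```text
clock: 4.15
tcp_pos: [0.5906, 0.2131, 0.196]
eef_rot: [[-0.936, 0.078, 0.342], [0.074, 0.997, -0.026], [-0.343, 0.001, -0.939]]
force: [-2.7, 1.0, 5.5]
width: 0.0165
turn [ 0.    0.01 -0.02] shift [ 0.9 -1.   2.1] | clock 4.15 j [ 0.409  0.333 -0.392  0.534 -0.161  0.463] F [-2.7  1.   5.5] w 0.0165
```

View pics/w2.png

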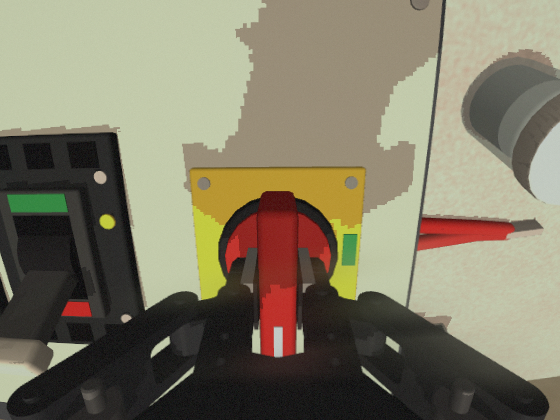

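```bash
python3 -m crank '[[[0,0,-1.8],[0,0,0],1],[[0,0,-3.6],[0,0,0],1],[[0,0,-5.4],[0,0,0],1],[[0,0,-7.2],[0,0,0],1],[[0,0,-9],[0,0,0],1],[[0,0,-10.8],[0,0,0],1],[[0,0,-12.6],[0,0,0],1],[[0,0,-14.4],[0,0,0],1],[[0,0,-16.2],[0,0,0],1],[[0,0,-18],[0,0,0],1]]'
python3 - <<'E'
from h import *
delta(unpan((.142,.151,.096)),RA)
W=imaging.read_camera("wrist");cv2.imwrite("pics/w3.png",W["image"][:,:,::-1])
E
```

```text
clock: 5.45
tcp_pos: [0.5917, 0.2118, 0.1965]
eef_rot: [[-0.075, -0.936, 0.344], [-0.997, 0.07, -0.029], [0.003, -0.345, -0.938]]
force: [2.2, -4.3, 1.5]
width: 0.0162
turn [-6.000e-02  1.000e-02  1.803e+01] shift [-0.2  2.2  2.1] | clock 5.45 j [ 0.408  0.333 -0.391  0.533 -0.164 -1.114] F [ 2.2 -4.3  1.5] w 0.0162
```

View pics/w3.png

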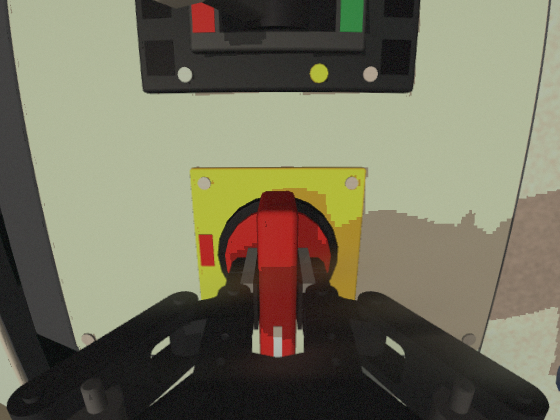

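```bash
python3 -m crank '[[[0,0,0],[0,0,0],0],[[0,0,0],[0,0,0],0],[[0,0,0],[0,0,0],0],[[0,0,0],[0,0,0],0],[[0,0,0],[0,0,-50],0],[[0,0,0],[0,0,-100],0],[[0,0,0],[0,0,-120],0.3],[[0,0,0],[0,0,-120],0.6],[[0,0,0],[0,0,-120],0.6]]' 40
python3 - <<'E'
from h import *
RT=np.c_[-Rp[:,1],-Rp[:,0],-Rp[:,2]]
delta(unpan((.144,-.076,.210)),RT)
W=imaging.read_camera("wrist");cv2.imwrite("pics/w4.png",W["image"][:,:,::-1])
E
```

```text
clock: 6.62
tcp_pos: [0.55, 0.2151, 0.3078]
eef_rot: [[-0.073, -0.937, 0.343], [-0.997, 0.067, -0.03], [0.005, -0.344, -0.939]]
force: [-1.2, 0.5, 0.3]
width: 0.0347
turn [-0.02 -0.04  0.06] shift [2.269e+02 1.000e-01 7.800e+00] | clock 6.62 j [ 0.446  0.19  -0.276  0.799 -0.175 -1.079] F [-1.2  0.5  0.3] w 0.0347
```

View pics/w4.png

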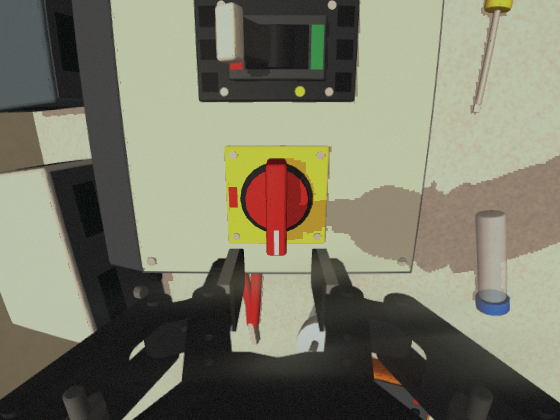

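Isolator at OFF, bar along the width (centre ~(277,205)), white line at the left end. Now over the tripped toggle.

```bash
python3 -m crank '[[[0,0,0],[40,0,0],0.6],[[0,0,0],[90,0,0],0.6],[[0,0,0],[140,0,0],0.6],[[0,0,0],[190,0,0],0.6],[[0,0,0],[227,0,0],0.6],[[0,0,0],[227,0,8],0.6],[[0,0,0],[227,0,8],0.6]]' 40
python3 - <<'E'
from h import *
RT=np.c_[-Rp[:,1],-Rp[:,0],-Rp[:,2]]
delta(unpan((.144,-.076,.126)),RT)
W=imaging.read_camera("wrist");cv2.imwrite("pics/w5.png",W["image"][:,:,::-1])
s=readout.read_state();R=s["eef_rot"]
for q in ((.144,-.076,.075),(.144,-.058,.075),(.144,-.094,.075)): print(proj(W,unpan(q)))
for x in (-.017,.017): print("tip",proj(W,s["tcp_pos"]+R@np.array([0,x,.07])))
E
```

```text
clock: 7.55
tcp_pos: [0.5354, -0.0115, 0.299]
eef_rot: [[-0.074, -0.938, 0.338], [-0.997, 0.068, -0.03], [0.005, -0.34, -0.941]]
force: [-0.2, 1.2, 0.5]
width: 0.0345
turn [ 0.03 -0.04  0.05] shift [-0.5 -1.6 81.7] | clock 7.55 j [-0.009  0.08  -0.437  0.709 -0.027 -1.512] F [-0.2  1.2  0.5] w 0.0345
[274.71878147 225.44406876]
[274.65048256 248.85722739]
[274.79296131 200.82411987]
tip [242.91187015 268.72150126]
tip [309.81324442 268.6702281 ]
```

View pics/w5.png

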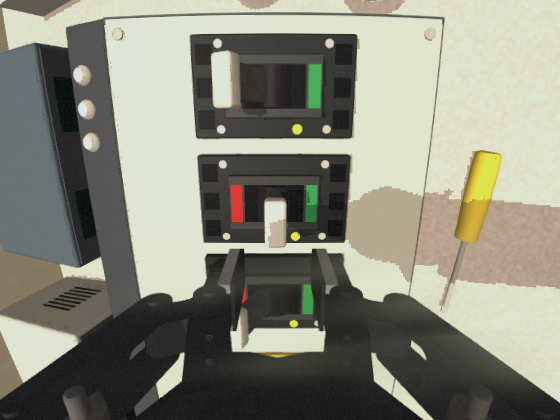

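```bash
python3 -m crank '[[[0,0,0],[0,-2,40],0.6],[[0,0,0],[0,-2,70],0.6],[[0,0,0],[0,-2,82],0.6],[[0,0,0],[0,-2,82],0.6]]' 40
cat > st.py <<'E'
from h import *
s=readout.read_state();p=pan(s["tcp_pos"])*1e3;f=Rp.T@s["force"]
print("clk",round(s["clock"],2),"panel tcp",p.round(1),"F panel",f.round(1),"w",round(s["width"],4))
E
python3 st.py
python3 - <<'E'
from h import *
W=imaging.read_camera("wrist");cv2.imwrite("pics/w6.png",W["image"][:,:,::-1])
W=imaging.read_camera("side");cv2.imwrite("pics/s6.png",cv2.resize(W["image"][100:300,220:440,::-1],None,fx=3,fy=3))
E
```

```text
clock: 8.1
tcp_pos: [0.5651, -0.0128, 0.2224]
eef_rot: [[-0.072, -0.939, 0.338], [-0.997, 0.066, -0.029], [0.005, -0.339, -0.941]]
force: [0.4, 0.2, 0.1]
width: 0.034
clk 8.1 panel tcp [144.3 -75.2 125.6] F panel [ 0.4  0.2 -0.1] w 0.034
```

View pics/w6.png

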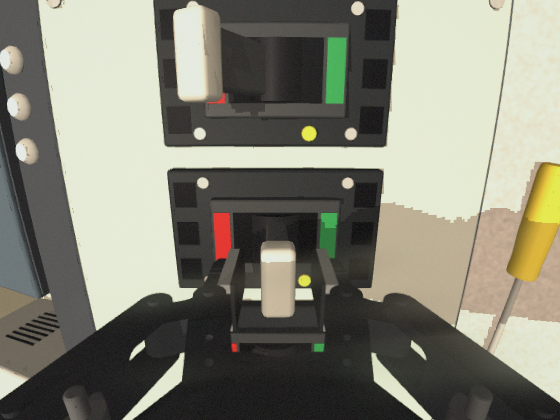

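View pics/s6.png

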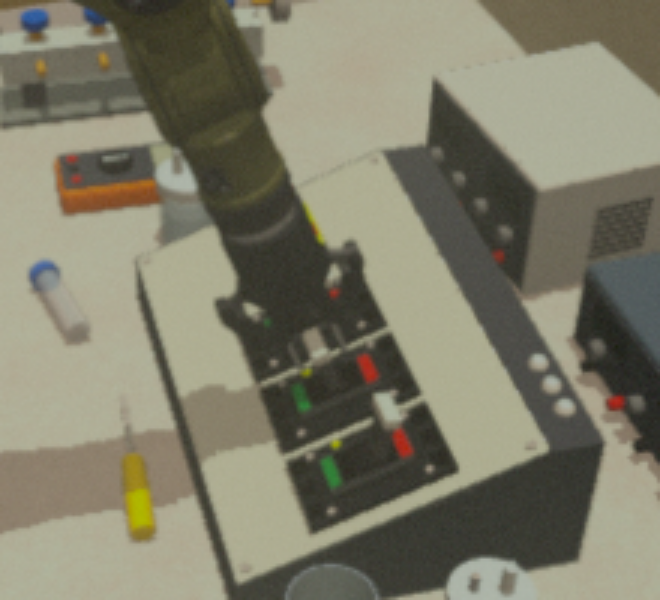

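```bash
python3 -m crank '[[[0,0,0],[0,5,0],0.6],[[0,0,0],[0,10,0],0.6],[[0,0,0],[0,14,0],0.6],[[0,0,0],[0,18,0],0.6],[[0,0,0],[0,18,0],0.6]]' >/dev/null; python3 st.py;  python3 -m crank '[[[0,0,0],[0,3,0],0.6],[[0,0,0],[0,3,0],0.6]]'>/dev/null; python3 st.py
```

```text
clk 8.82 panel tcp [128.2 -75.6 127.5] F panel [2.5 0.5 1.8] w 0.0343
clk 9.07 panel tcp [125.  -75.7 127.4] F panel [2.3 0.5 1.3] w 0.034
```

```bash
python3 -m crank '[[[0,0,0],[0,3,2],0.6],[[0,0,0],[0,3,2],0.6]]' >/dev/null; python3 st.py;  python3 -m crank '[[[0,0,0],[0,2,1],0.6],[[0,0,0],[0,2,1],0.6]]'>/dev/null; python3 st.py; python3 -m crank '[[[0,0,0],[0,2,0.5],0.6],[[0,0,0],[0,2,0.5],0.6]]'>/dev/null; python3 st.py
```

```text
clk 9.32 panel tcp [121.6 -75.7 125.2] F panel [2.2 0.3 1.3] w 0.0341
clk 9.57 panel tcp [119.1 -75.7 124.2] F panel [1.2 0.  1.2] w 0.0341
clk 9.82 panel tcp [116.8 -75.7 123.7] F panel [3.  0.7 3.8] w 0.0339
```

```bash
for i in 1; do python3 -m crank '[[[0,0,0],[0,1.2,0],0.6],[[0,0,0],[0,1.2,0],0.6]]' >/dev/null; python3 st.py; python3 -m crank '[[[0,0,0],[0,1.2,0],0.6],[[0,0,0],[0,1.2,0],0.6]]' >/dev/null; python3 st.py; done
```

```text
clk 10.07 panel tcp [116.2 -75.7 123.7] F panel [ 3.5 -0.9  0.4] w 0.0337
clk 10.32 panel tcp [115.8 -75.7 123.7] F panel [5.5 0.1 0. ] w 0.0342
```

```bash
python3 -m crank '[[[0,0,0],[0,1.5,0],0.6],[[0,0,0],[0,1.5,0],0.6]]' >/dev/null; python3 st.py; python3 -m crank '[[[0,0,0],[0,1.7,0],0.6],[[0,0,0],[0,1.7,0],0.6]]' >/dev/null; python3 st.py;  python3 -m crank '[[[0,0,0],[0,2,0],0.6],[[0,0,0],[0,2,0],0.6]]' >/dev/null; python3 st.py
```

```text
clk 10.57 panel tcp [115.4 -75.7 123.8] F panel [ 6.6  0.3 -1.5] w 0.0342
clk 10.82 panel tcp [115.1 -75.7 123.8] F panel [ 5.8  0.3 -1.1] w 0.0341
clk 11.07 panel tcp [114.7 -75.7 123.9] F panel [ 5.6 -0.  -2.5] w 0.0343
```

```bash
python3 -m crank '[[[0,0,0],[0,2.5,0],0.6],[[0,0,0],[0,2.5,0],0.6]]' >/dev/null; python3 st.py; python3 -m crank '[[[0,0,0],[0,3,0],0.6],[[0,0,0],[0,3,0],0.6]]' >/dev/null; python3 st.py;  python3 -m crank '[[[0,0,0],[0,3.5,0],0.6],[[0,0,0],[0,3.5,0],0.6]]' >/dev/null; python3 st.py
```

```text
clk 11.32 panel tcp [114.2 -75.6 124.1] F panel [ 7.4  0.1 -2.9] w 0.0345
clk 11.57 panel tcp [113.5 -75.6 124.3] F panel [ 8.4 -0.5 -3.9] w 0.0339
clk 11.82 panel tcp [112.8 -75.6 124.5] F panel [ 9.7 -0.5 -4.9] w 0.0345
```

```bash
python3 -m crank '[[[0,0,0],[0,4,0.3],0.6],[[0,0,0],[0,4,0.3],0.6]]' >/dev/null; python3 st.py; python3 -m crank '[[[0,0,0],[0,4.2,0.3],0.6],[[0,0,0],[0,4.2,0.3],0.6]]' >/dev/null; python3 st.py
```

```text
clk 12.07 panel tcp [112.2 -75.6 124.5] F panel [ 9.5  0.4 -4.7] w 0.0341
clk 12.32 panel tcp [111.5 -75.6 124.4] F panel [ 9.4 -0.7 -6.5] w 0.0344
```

Run:
```python
from h import *
W=imaging.read_camera("wrist");cv2.imwrite("pics/w7.png",W["image"][:,:,::-1])
```

```text
(no output)
```

View pics/w7.png

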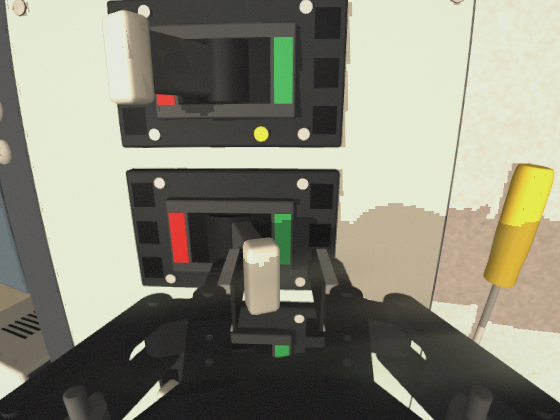

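```bash
python3 -m crank '[[[0,0,0],[0,4.5,0.5],0.6],[[0,0,0],[0,4.5,0.5],0.6]]' >/dev/null; python3 st.py; python3 -m crank '[[[0,0,0],[0,4.7,0.5],0.6],[[0,0,0],[0,4.7,0.5],0.6]]' >/dev/null; python3 st.py
```

```text
clk 12.62 panel tcp [110.9 -75.6 124.2] F panel [10.   0.  -6.4] w 0.0339
clk 12.88 panel tcp [110.3 -75.6 124. ] F panel [11.1  0.3 -7.1] w 0.0342
```

```bash
python3 -m crank '[[[0,0,0],[0,4.8,0.5],0.6],[[0,0,0],[0,4.8,0.5],0.6]]' >/dev/null; python3 st.py; python3 -m crank '[[[0,0,0],[0,5,0.7],0.6],[[0,0,0],[0,5,0.7],0.6]]' >/dev/null; python3 st.py
```

```text
clk 13.12 panel tcp [109.7 -75.6 123.9] F panel [12.1 -0.1 -7. ] w 0.0342
clk 13.38 panel tcp [109.1 -75.6 123.6] F panel [11.4  0.1 -5.9] w 0.0338
```

```bash
python3 -m crank '[[[0,0,0],[0,5,0.5],0.6],[[0,0,0],[0,5,0.5],0.6]]' >/dev/null; python3 st.py; python3 -m crank '[[[0,0,0],[0,5,0.5],0.6],[[0,0,0],[0,5,0.5],0.6]]' >/dev/null; python3 st.py
```

```text
clk 13.62 panel tcp [108.5 -75.5 123.5] F panel [12.   0.  -8.1] w 0.0345
clk 13.88 panel tcp [107.9 -75.5 123.3] F panel [11.6 -0.4 -8.3] w 0.0345
```

```bash
python3 -m crank '[[[0,0,0],[0,5,0.2],0.6],[[0,0,0],[0,5,0.2],0.6]]' >/dev/null; python3 st.py; python3 -m crank '[[[0,0,0],[0,5.2,0.2],0.6],[[0,0,0],[0,5.2,0.2],0.6]]' >/dev/null; python3 st.py
```

```text
clk 14.12 panel tcp [107.4 -75.5 123.4] F panel [11.9 -0.6 -7.2] w 0.0343
clk 14.38 panel tcp [106.8 -75.4 123.4] F panel [11.9 -0.7 -7.3] w 0.0342
```

```bash
python3 -m crank '[[[0,0,0],[0,5.2,0.2],0.6],[[0,0,0],[0,5.2,0.2],0.6]]' >/dev/null; python3 st.py; python3 -m crank '[[[0,0,0],[0,5.2,0.2],0.6],[[0,0,0],[0,5.2,0.2],0.6]]' >/dev/null; python3 st.py
python3 - <<'E'
from h import *
W=imaging.read_camera("wrist");cv2.imwrite("pics/w8.png",W["image"][:,:,::-1])
E
```

```text
clk 14.62 panel tcp [106.2 -75.4 123.5] F panel [12.2 -0.1 -8. ] w 0.0343
clk 14.88 panel tcp [105.6 -75.4 123.5] F panel [11.8 -0.8 -7.6] w 0.0339
```

View pics/w8.png

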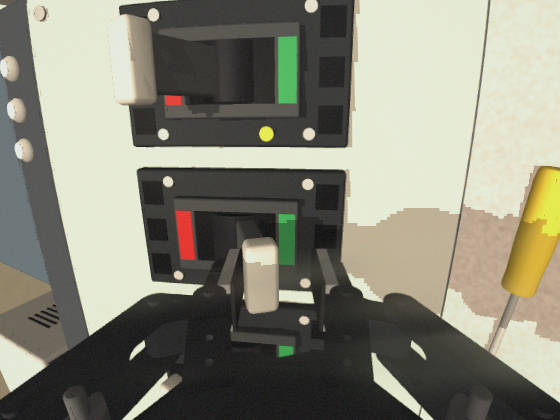

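```bash
cat >> st.py <<'E'
RT=np.c_[-Rp[:,1],-Rp[:,0],-Rp[:,2]]
print("  turn needed",(Ro.from_matrix(s["eef_rot"].T@RT).as_rotvec()/np.deg2rad(5)).round(2),"tip centre",(1e3*pan(s["tcp_pos"]+s["eef_rot"]@[0,0,.07])).round(1))
E
python3 st.py
```

```text
clk 14.93 panel tcp [105.6 -75.3 123.5] F panel [11.6  0.3 -7. ] w 0.0339
  turn needed [-1.35 -0.05  0.  ] tip centre [113.8 -75.7  54. ]
```

```bash
python3 -m crank '[[[-0.3,0,0],[0,4,0.2],0.6],[[-0.3,0,0],[0,4,0.2],0.6]]' >/dev/null; python3 st.py; python3 -m crank '[[[-0.5,0,0],[0,4,0.2],0.6],[[-0.5,0,0],[0,4,0.2],0.6]]' >/dev/null; python3 st.py
```

```text
clk 15.18 panel tcp [106.8 -75.3 123.9] F panel [12.1 -0.2 -4.9] w 0.0341
  turn needed [-1.15 -0.05 -0.01] tip centre [113.8 -75.7  54.2]
clk 15.43 panel tcp [108.8 -75.3 124.5] F panel [12.  -0.2 -2.8] w 0.0342
  turn needed [-0.77 -0.06 -0.01] tip centre [113.5 -75.7  54.7]
```

```bash
python3 -m crank '[[[-0.5,0,0],[0,6,0.2],0.6],[[-0.5,0,0],[0,6,0.2],0.6]]' >/dev/null; python3 st.py; python3 -m crank '[[[-0.5,0,0],[0,6,0.2],0.6],[[-0.5,0,0],[0,6,0.2],0.6]]' >/dev/null; python3 st.py
```

```text
clk 15.68 panel tcp [110.2 -75.3 125.3] F panel [14.2  0.1 -6.3] w 0.0342
  turn needed [-0.42 -0.06 -0.02] tip centre [112.7 -75.6  55.3]
clk 15.93 panel tcp [110.9 -75.2 125.7] F panel [13.3 -0.5 -6.7] w 0.0343
  turn needed [-0.05 -0.06 -0.03] tip centre [111.2 -75.6  55.7]
```

```bash
python3 -m crank '[[[-0.3,0,0],[0,6,0.5],0.6],[[-0.3,0,0],[0,6,0.5],0.6]]' >/dev/null; python3 st.py; python3 -m crank '[[[-0.3,0,0],[0,6,0.8],0.6],[[-0.3,0,0],[0,6,0.8],0.6]]' >/dev/null; python3 st.py
```

```text
clk 16.18 panel tcp [106.2 -75.2 125.1] F panel [ 0.4 -0.9 -0.7] w 0.0339
  turn needed [ 0.24 -0.06 -0.03] tip centre [104.7 -75.6  55.1]
clk 16.43 panel tcp [105.1 -75.2 125.1] F panel [12.3 -0.1 -4.7] w 0.0345
  turn needed [ 0.43 -0.06 -0.04] tip centre [102.5 -75.6  55.1]
```

```bash
python3 -m crank '[[[0,0,0],[0,-4,0],0.6],[[0.2,0,0],[0,-10,0],0.6],[[0.4,0,0],[0,-18,0],0.6],[[0.4,0,0],[0,-26,0],0.6],[[0.4,0,0],[0,-34,0],0.6],[[0.4,0,0],[0,-42,0],0.6],[[0.4,0,0],[0,-48,0],0.6],[[0.4,0,0],[0,-48,0],0.6]]' >/dev/null; python3 st.py
python3 - <<'E'
from h import *
W=imaging.read_camera("wrist");cv2.imwrite("pics/w9.png",W["image"][:,:,::-1])
E
```

```text
clk 17.43 panel tcp [154.8 -75.3 123.4] F panel [0.6 0.1 0.7] w 0.0341
  turn needed [ 0.   -0.06 -0.04] tip centre [154.8 -75.7  53.4]
```

View pics/w9.png

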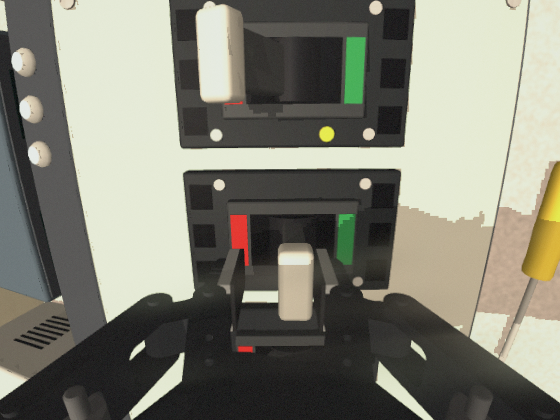

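```bash
python3 -m crank '[[[0,0,0],[0,-6,-1],0.6],[[0,0,0],[0,-12,-1],0.6],[[0,0,0],[0,-18,-1],0.6],[[0,0,0],[0,-22,-1],0.6],[[0,0,0],[0,-22,-1],0.6]]' >/dev/null; python3 st.py
python3 - <<'E'
from h import *
W=imaging.read_camera("wrist");cv2.imwrite("pics/w10.png",W["image"][:,:,::-1])
E
```

```text
clk 18.1 panel tcp [176.5 -75.4 124.3] F panel [0.1 0.8 0.2] w 0.0343
  turn needed [ 0.01 -0.06 -0.04] tip centre [176.4 -75.8  54.3]
```

View pics/w10.png

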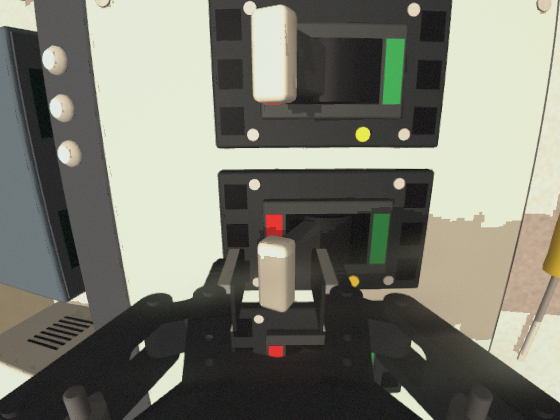

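```bash
python3 -m crank '[[[0,0,0],[0,-1,-15],0.6],[[0,0,0],[0,-1,-40],0.6],[[0,0,0],[0,-1,-80],0.6],[[0,0,0],[0,-1,-120],0.6],[[0,0,0],[0,0,-120],0.6]]' >/dev/null; python3 st.py
python3 - <<'E'
from h import *
for n in("wrist","top","side"):
  W=imaging.read_camera(n);cv2.imwrite(f"pics/{n}11.png",W["image"][:,:,::-1])
E
```

```text
clk 18.77 panel tcp [178.9 -74.6 248.9] F panel [-0.1 -0.6  0.3] w 0.0341
  turn needed [-0.08 -0.06 -0.04] tip centre [179.4 -74.9 178.9]
```

View pics/wrist11.png

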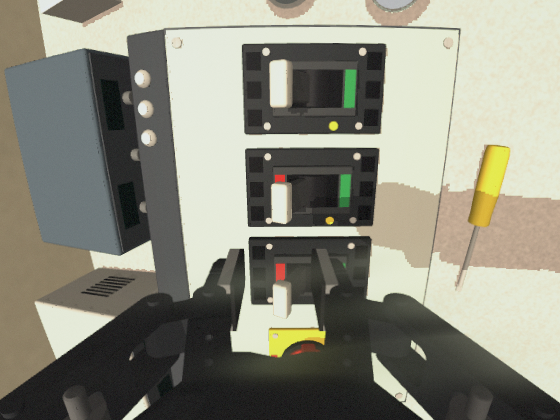

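View pics/side11.png

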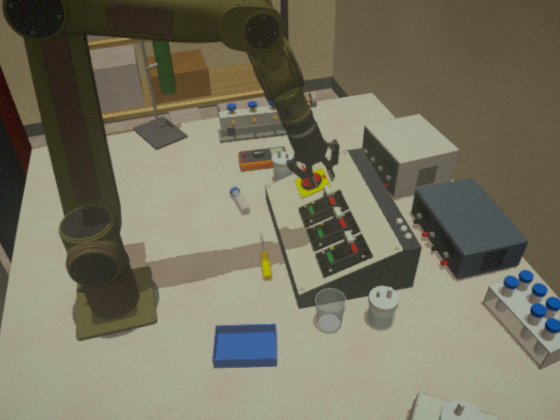

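View pics/top11.png

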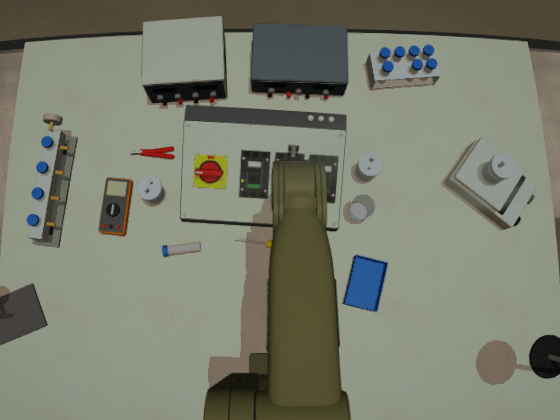

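All three caps line up at the ON side in the wrist view (columns 280–282). In the top view the isolator bar lies along the width at (209,173). The bystanders are where they were.

Run:
```python
from plant import arm
print(arm.job_done())
```

```text
the job is handed in; nothing more can be done
None
```

The middle breaker was the tripped one, and it now stands at ON with the isolator at OFF; I handed the job in at about 19 s of the 61 s allowed.

- **Isolator:** I gripped the red bar, turned it 90° anticlockwise to OFF and let go. In the last top view it lies along the panel's width.
- **Reset:** I straddled the toggle with the fingers and pushed it towards OFF in small steps. The force rose to about 15 N, then dropped to almost nothing as the latch gave way, at about -0.43 rad by my estimate.
- **Extra step after the latch:** One more small step was already on its way and ended at about 13 N, so the toggle probably just touched its OFF stop. That is well under the 50 N limit.
- **Switching ON:** I pushed the toggle up the slope until it snapped over by itself to ON.
- **Last checks:** In the wrist view all three toggles line up at ON. By eye the bystanders in view had not moved, though in the top view the arm hid part of the screwdriver and of the console. The gripper was clear, with its fingertips about 180 mm out from the panel, and the force reading was near zero.
- **What went wrong on the way:** While pushing, the wrist tilted about 7° under load, so the fingertips lagged behind the tool position. I corrected the tilt before the latch gave way.

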